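# Run the loaded drilling shuttle home past its spring catch

## Task

With the fingertips, press the drilling jig's red foot plate right down against its springs and, keeping it down, push the wooden shuttle by its dark push bar past the catch until it butts against the end stop under the drill guide. Only then let the plate go, so that the catch springs up behind the bar and locks the shuttle. Do not pick anything up: leave the workpiece lying in the shuttle and the other things on the bench where they are.

Things in the scene. Friction and masses are not known exactly. Their poses are not given: they have to be found in the camera images.
- jig: Drilling jig, fixed to the bench: plywood base 317 x 132 x 18 mm. Origin on its centre line at bench height, 112 mm from the base's rear end; x axis = the level direction in which the shuttle slides to the end stop, z up. From x = 38 mm a bed 37 mm high, from x = 52 mm with aluminium keeper rails (52 mm high, 87 mm over all); drill guide on posts at x = 142 to 178 mm, 104 mm high.
- catch (a joint): Spring catch: travel of the red foot plate straight down, m: 0 = up, 0.016 = fully down (about 3.5 N starts it, 6 N holds it down). Its two steel teeth, 45 to 57 mm either side of the jig's centre line at x = 18 to 30 mm, move with it; up, their tops stand 48 mm above the bench and block the push bar, whose underside is at 38 mm. The bar passes freely with the plate over 12 mm down.
- plate_top (a point): Middle of the top face of the red ribbed foot plate: 130 mm along the jig's x (x = -100 to +30 mm), 52 mm wide, its top 35 mm above the bench when up, 19 mm when fully down. It goes down evenly wherever it is pressed along its length, also while a fingertip slides along it. Axes as the jig's.
- push_face (a point): Middle of the upright rear face of the shuttle's dark push bar: 118 mm across, 14 mm thick, 38 to 59 mm above the bench; x axis = slide direction. At the start 3 to 35 mm behind the jig's origin, over the foot plate, 65 to 97 mm of which lie free behind it; home, 35 mm ahead of the jig's origin. The shuttle is a loose part in its rails, about 0.4 kg.
- end_stop (a point): Middle of the face of the steel end stop, on the jig's centre line at x = 187 mm, 52 mm above the bench; the front end of the shuttle, 152 mm ahead of its push face, butts against it.
- workpiece: Dark hardwood rail blank 90 x 40 x 20 mm lying loose in the shuttle's tray between low battens, 41 mm ahead of the push bar's front; origin in the middle of its underside, its x axis along the slide; its top is 67 mm above the bench.
- dowel_a: Square beech stick 11 x 180 x 11 mm, loose on the bench near the jig; origin in the middle of its underside.
- offcut_0: Reddish hardwood offcut 55 x 190 x 22 mm, loose on the bench; origin in the middle of its underside.
- offcut_1: Reddish hardwood offcut 50 x 230 x 22 mm, loose on the bench; origin in the middle of its underside.
- screw_tin: Open round metal tin of screws, 74 mm across, 34 mm high, loose on the bench; origin in the middle of its underside.

How it is judged:
On the way, in this order (a step that is already met when the one before it is completed fails the run):
1. the fingers hold the foot plate down (13 mm or more) while the shuttle is still behind the catch (value of joint catch above 0.013 m and contact force between the fingers and catch above 0.5 N and x of push_face in the frame of jig below 0.007 m), for 0.1 s.
2. the shuttle is against the end stop (within 4 mm) and the fingers still hold the foot plate down (value of joint catch above 0.013 m and contact force between the fingers and catch above 0.5 N and x of push_face in the frame of jig above 0.031 m), for 0.1 s.
At the end, for the whole second after the job is handed in: The shuttle stands against the end stop (within 5.5 mm, the play the catch leaves it), the catch has sprung up fully (within 2 mm) behind its push bar, the workpiece still lies in the shuttle (within 8 mm), and all is at rest (x of push_face in the frame of jig above 0.0295 m and value of joint catch below 0.002 m and x of workpiece in the frame of push_face between 0.092 and 0.108 m and height (world z) of workpiece below 0.052 m and velocity of joint catch below 0.01 m/s and linear speed of workpiece below 0.02 m/s); the robot touches nothing.
It fails at once if the foot plate is let up (less than 11.5 mm down) while the push bar is over the teeth (x of push_face in the frame of jig between 0.01 and 0.027 m and value of joint catch below 0.0115 m).
It fails at once if the workpiece is lifted (height (world z) of workpiece above 0.06 m).
It fails at once if the shuttle is lifted off its bed (height (world z) of push_face above 0.063 m).
It fails at once if a bystander is moved by more than 15 mm (distance of any of dowel_a, offcut_0, offcut_1, screw_tin from where it was at the start of the episode above 0.015 m).
It also fails if it takes over 38 s, if anything falls off the work surface, if the arm or the gripper's body presses on something with over 40 N, if the wrist force passes 120 N, or if a joint passes its speed limit or range.

## Robot

A 7-joint arm with a two-finger parallel gripper is mounted at the origin on the work surface; the furniture and walls round the work are solid. World frame = base frame: x ahead of the robot, y to its left, z up, the work surface at z = 0. Lengths are in m, angles in rad, forces in N, time in s.
With the tool pointing down it reaches from about 0.425 to 0.825 m from the base axis. Payload 3.6 kg.
Tool frame: the origin (TCP) lies midway between the tips of the shut fingers; the grasp point (between the pads) lies env.tcp_to_grasp behind it (env.tcp_to_grasp is the distance from the TCP to the grasp point, in m); z points along the fingers, y is the line along which they close (so a half turn about z gives the same grasp; the last joint's range is limited). The gripper opens to 85 mm and grips with 20 to 120 N. Pads are 22 mm wide; open, the fingers measure 114 mm over their backs; the gripper's body (76 mm by 85 mm) begins 54 mm behind the grasp point. The pads swing forward as they close: fully open they stand 13 mm farther back than shut.
Start: joints at [1.181, 0.615, -0.013, 1.423, 0.008, 1.103, -0.04], TCP at [0.231, -0.607, 0.191] pointing down, gripper open.
Joint ranges: [-3.12, 3.12], [-0.3, 2.06], [-1.34, 1.32], [0.26, 2.42], [-1.36, 4.5], [0.01, 1.98], [-2.84, 2.84]. Speed limits (rad/s): [2.79, 2.79, 3.14, 3.14, 3.14, 3.14, 3.14].

## Interface

Orientations are given as a 3x3 rotation matrix whose columns are the frame's x, y, z axes.
In Python, from plant import env gives the robot as it stands.
- The arm moves only by the tool step_arm, never from a script. Its argument "motion" is a list of rows, each an object with "grip": the opening, from 0 (shut) to 1 (fully open); "offset": the shift along the world's x, y, z in m, a list of three; "yaw": the turn about the world's z in degrees. A call has 1 to 10 rows; each row shifts and turns the commanded pose from where the row before left it; what a row does not reach is not made up. A row lasts 1/12 s, in which the tool goes at most 41.7 mm and 7.16 degrees, less where a joint would pass 70% of its speed; a pose out of reach is approached as far as the arm can. A call is refused whole if a number of a shift passes 0.0417 or a number of a turn 7.16, either way. A call with a gripper value outside its range is refused whole. The fingers move at their own pace and stop on an object; "squeeze" is the grip in N (left out, the last holds). Time passes only in rows, so rows that do not move let the fingers close. It gives the time, the measured TCP pose, the force, the opening and the grip force at its end, in the units of the state.
- env.get_obs(): the state, without advancing time (a new reading comes with each control period).
- env.read_camera(name): name is "scene" or "top" or "wrist"; returns a dict with "image" (400x640x3 uint8, red, green, blue), "fx", "fy", "cx", "cy" (pixels), "D" ([k1, k2, p1, p2, k3] as OpenCV has them; the pictures are not rectified), "rvec" (rotation vector, rad) and "tvec" (3), from world to camera coordinates, as OpenCV has them. Camera axes: x right, y down, z forward; pixel columns grow to the right and rows downward; lengths in m; the calibration is good to about 2 mm. A picture is of the moment at which its call begins. There is no depth.
- env.finish_job(): hands the job in; it is judged then, once.
The state is a dict: "clock": time; "joint_pos": joint angles; "dq": joint speeds; "joint_torque": joint torques, N m; "position": TCP position; "tool_rot": TCP orientation; "wrist_force": force on the tool from outside, world axes, zero at the start; "torque": the same for the moment, N m; "width": finger opening in m; "grip_force": force on a finger pad.
Only numpy, scipy, OpenCV 4.12 (cv2) and the standard library are available. Lean on these libraries where they do the work, as an engineer would, in place of code of your own. Each camera call takes 0.05 s, during which the arm holds its last target. There are 200 camera calls.

## Working session

There is one attempt and no reset: what is moved stays moved. The work goes in short steps, Python scripts to look and compute and a tool call to move; the robot and the scene stay as the last step left them, time stands still between calls to the robot, and variables do not carry over. Pictures are saved under pics/ and viewed, at most 10 in all, crops included, and the job is handed in when it is done.

Besides the shell and the picture viewer there is one more tool, called as a command line: name --argument value ..., lists and objects as JSON in quotes. step_arm: Moves the arm, as the interface text tells. Its arguments: {"type":"object","properties":{"motion":{"type":"array","items":{"type":"object","properties":{"grip":{"type":"number"},"offset":{"type":"array","items":{"type":"number"}},"yaw":{"type":"number"}}}},"squeeze":{"type":"number"}},"required":["motion"]}

```bash
ls; mkdir -p pics; cat > h.py <<'E'
import numpy as np,cv2
from plant import env
def cam(n):
    c=env.read_camera(n);K=np.array([[c['fx'],0,c['cx']],[0,c['fy'],c['cy']],[0,0,1.]]);return c['image'],K,np.array(c['D'],float),np.array(c['rvec'],float),np.array(c['tvec'],float)
def ray(c,uv,z):
    im,K,D,r,t=c
    p=cv2.undistortPoints(np.array(uv,float).reshape(-1,1,2),K,D).reshape(-1,2)
    R=cv2.Rodrigues(r)[0];o=-R.T@t.ravel()
    d=np.c_[p,np.ones(len(p))]@R
    return o+d*((z-o[2])/d[:,2])[:,None]
E
python3 - <<'E'
from h import *
for n in('top','scene'):
    c=cam(n);cv2.imwrite(f'pics/{n}0.png',c[0][:,:,::-1])
o=env.get_obs();print(o['position'],o['tool_rot'],o['width'],o['clock'],env.tcp_to_grasp)
E
```

```text
pics
[ 0.23101392 -0.60673485  0.19045267] [[ 9.34516830e-01  3.55917913e-01 -8.56701535e-04]
 [ 3.55918943e-01 -9.34514348e-01  2.15405050e-03]
 [-3.39347182e-05 -2.31791275e-03 -9.99997313e-01]] 0.08557580895095362 0.1 0.0187
```

View pics/top0.png

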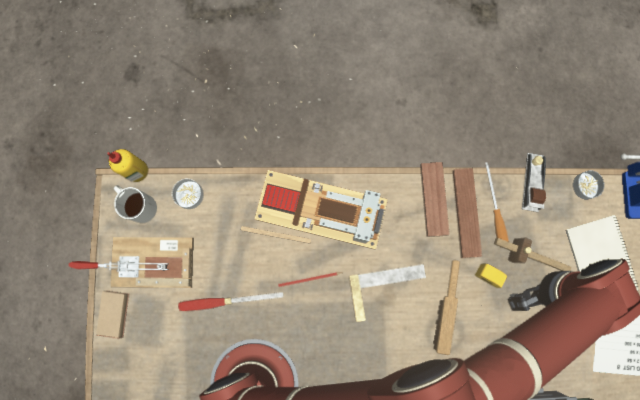

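View pics/scene0.png

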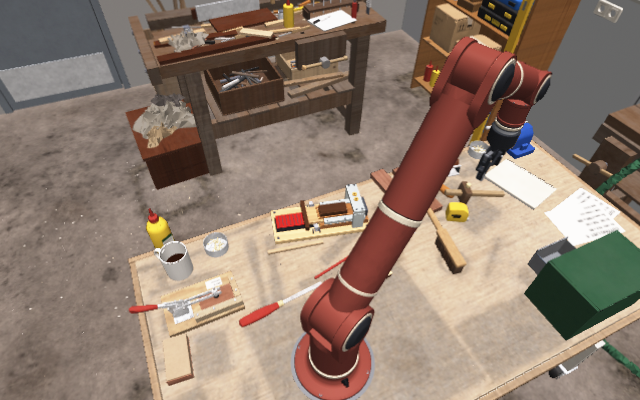

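The top view shows the jig with its red plate at about (281,198), dark bar at about (304,197) and guide at about (370,215). The slide direction is right and slightly down. The scene view agrees.

```bash
python3 - <<'E'
from h import *
c=cam('top');im=c[0]
cr=im[160:260,230:400];cv2.imwrite('pics/crop.png',cv2.resize(cr,None,fx=4.6,fy=4.6,interpolation=cv2.INTER_CUBIC)[:,:,::-1])
hsv=cv2.cvtColor(im,cv2.COLOR_RGB2HSV)
roi=np.zeros(im.shape[:2],np.uint8);roi[165:252,240:395]=255
def big(m):
    cs,_=cv2.findContours(m&roi,cv2.RETR_EXTERNAL,cv2.CHAIN_APPROX_NONE);return max(cs,key=cv2.contourArea)
red=big(cv2.inRange(hsv,(0,170,90),(6,255,255))|cv2.inRange(hsv,(174,170,90),(180,255,255)))
print('red',cv2.contourArea(red));b=cv2.boxPoints(cv2.minAreaRect(red));print(b);print(ray(c,b,.035).round(4))
m=cv2.inRange(hsv,(15,60,190),(35,255,255))
y=big(cv2.morphologyEx(m,cv2.MORPH_CLOSE,np.ones((5,5))))
b=cv2.boxPoints(cv2.minAreaRect(y));print('base',b);P=ray(c,b,.018);print(P.round(4));print(np.linalg.norm(np.diff(P,axis=0),axis=1))
R=cv2.Rodrigues(c[3])[0];print('cam',-R.T@c[4].ravel())
for uv in[(281,198),(304,197),(370,215)]:print(hsv[uv[1],uv[0]])
E
```

```text
red 136.5
[[280.45273 207.57022]
 [285.6533  188.84814]
 [296.99997 192.     ]
 [291.7994  210.72208]]
[[ 0.4332 -0.0647  0.035 ]
 [ 0.4808 -0.0773  0.035 ]
 [ 0.4727 -0.106   0.035 ]
 [ 0.4252 -0.0933  0.035 ]]
base [[240. 168.]
 [394. 168.]
 [394. 251.]
 [240. 251.]]
[[ 0.5388  0.0426  0.018 ]
 [ 0.5386 -0.3548  0.018 ]
 [ 0.325  -0.35    0.018 ]
 [ 0.3252  0.0375  0.018 ]]
[0.3974068  0.21372049 0.38750595]
cam [ 0.25457481 -0.16760281  1.26557129]
[  2 160 190]
[ 15 107 145]
[ 80  10 222]
```

View pics/crop.png

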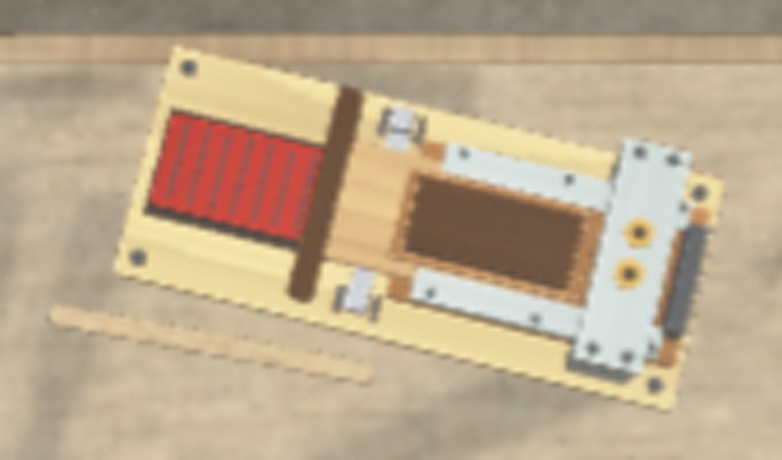

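Crop corners: base (175,47), (117,271), (670,408), (722,180). The bar's rear top edge runs from (341,87) to (290,293), and the plate's rear edge from (172,110) to (150,208).

```bash
python3 - <<'E'
from h import *
c=cam('top')
f=lambda l:(np.array(l,float)+.5)/4.6-.5+[230,160]
P=ray(c,f([(175,47),(117,271),(670,408),(722,180)]),.018)[:,:2]
L=np.array([(-.112,.066),(-.112,-.066),(.205,-.066),(.205,.066)])
a,b=L-L.mean(0),P-P.mean(0)
th=np.arctan2((a[:,0]*b[:,1]-a[:,1]*b[:,0]).sum(),(a*b).sum())
R=np.array([[np.cos(th),-np.sin(th)],[np.sin(th),np.cos(th)]]);t=P.mean(0)-R@L.mean(0)
print(np.degrees(th),t,'res mm',((P-t)@R-L)*1e3)
for n,l,z in[('bar',[(341,87),(290,293)],.059),('barfront',[(362,92),(313,300)],.059),('plate',[(172,110),(150,208)],.035)]:
    print(n,((ray(c,f(l),z)[:,:2]-t)@R).round(4))
for q in[(-.05,0),(-.06,0),(-.03,0),(0.035,0),(-.1,0)]:print(q,R@q+t)
print('x',R[:,0])
o=env.get_obs();print(np.degrees(np.arctan2(o['tool_rot'][1][1],o['tool_rot'][0][1])),np.linalg.norm(t))
E
```

```text
-103.89954951311908 [ 0.44405785 -0.12103256] res mm [[ 1.1622749  -0.9873233 ]
 [ 2.37346688  1.29419568]
 [-1.6365082   0.820219  ]
 [-1.89923358 -1.12709138]]
bar [[-0.0115  0.0573]
 [-0.0105 -0.0575]]
barfront [[ 0.0002  0.0573]
 [ 0.0023 -0.0582]]
plate [[-0.1006  0.0271]
 [-0.0983 -0.0284]]
(-0.05, 0) [ 0.45606887 -0.07249664]
(-0.06, 0) [ 0.45847107 -0.06278946]
(-0.03, 0) [ 0.45126446 -0.09191101]
(0.035, 0) [ 0.43565013 -0.1550077 ]
(-0.1, 0) [ 0.46807989 -0.02396072]
x [-0.24022041 -0.97071837]
-69.15508766370506 0.4602567249379448
```

step_arm --motion '[{"offset": [0.0113, 0.0267, 0], "yaw": 2.77, "grip": 0}, {"offset": [0.0113, 0.0267, 0], "yaw": 2.77, "grip": 0}, {"offset": [0.0113, 0.0267, 0], "yaw": 2.77, "grip": 0}, {"offset": [0.0113, 0.0267, 0], "yaw": 2.77, "grip": 0}, {"offset": [0.0113, 0.0267, 0], "yaw": 2.77, "grip": 0}, {"offset": [0.0113, 0.0267, 0], "yaw": 2.77, "grip": 0}, {"offset": [0.0113, 0.0267, 0], "yaw": 2.77, "grip": 0}, {"offset": [0.0113, 0.0267, 0], "yaw": 2.77, "grip": 0}, {"offset": [0.0113, 0.0267, 0], "yaw": 2.77, "grip": 0}, {"offset": [0.0113, 0.0267, 0], "yaw": 2.77, "grip": 0}]' --squeeze 20

```text
clock: 1.03
position: [0.3445, -0.3391, 0.1915]
tool_rot: [[0.66, 0.751, -0.0], [0.751, -0.66, -0.0], [-0.0, -0.0, -1.0]]
wrist_force: [0.4, -0.3, -1.5]
width: 0.0001
grip_force: 0.0
```

step_arm --motion '[{"offset": [0.0112, 0.0267, 0], "yaw": 2.76, "grip": 0}, {"offset": [0.0112, 0.0267, 0], "yaw": 2.76, "grip": 0}, {"offset": [0.0112, 0.0267, 0], "yaw": 2.76, "grip": 0}, {"offset": [0.0112, 0.0267, 0], "yaw": 2.76, "grip": 0}, {"offset": [0.0112, 0.0267, 0], "yaw": 2.76, "grip": 0}, {"offset": [0.0112, 0.0267, 0], "yaw": 2.76, "grip": 0}, {"offset": [0.0112, 0.0267, 0], "yaw": 2.76, "grip": 0}, {"offset": [0.0112, 0.0267, 0], "yaw": 2.76, "grip": 0}, {"offset": [0.0112, 0.0267, 0], "yaw": 2.76, "grip": 0}, {"offset": [0.0112, 0.0267, 0], "yaw": 2.76, "grip": 0}]'

```text
clock: 1.87
position: [0.4566, -0.0722, 0.1916]
tool_rot: [[0.237, 0.971, 0.0], [0.971, -0.237, -0.0], [-0.0, 0.0, -1.0]]
wrist_force: [0.9, 0.2, -0.1]
width: -0.0
grip_force: 0.0
```

step_arm --motion '[{"offset": [0, 0, -0.025], "grip": 0}, {"offset": [0, 0, -0.025], "grip": 0}, {"offset": [0, 0, -0.025], "grip": 0}, {"offset": [0, 0, -0.025], "grip": 0}, {"offset": [0, 0, -0.025], "grip": 0}, {"offset": [0, 0, -0.015], "grip": 0}, {"offset": [0, 0, 0], "grip": 0}]'

```text
$.motion[0]: bad value
```

```bash
python3 - <<'E'
from h import *
a=cam('wrist')[0];b=cam('scene')[0][180:260,240:400]
b=cv2.resize(b,(640,320),interpolation=cv2.INTER_CUBIC)
cv2.imwrite('pics/w1.png',cv2.resize(np.vstack([a,b]),(533,600))[:,:,::-1])
E
```

```text
(no output)
```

View pics/w1.png

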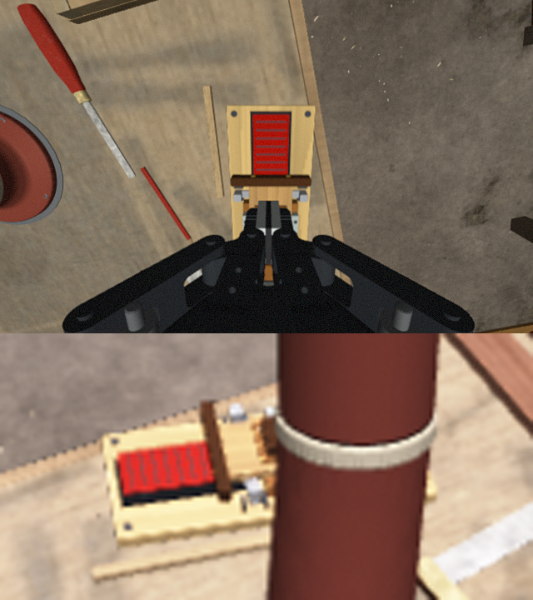

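The move was refused because yaw was missing. The wrist view shows the closed fingers at column ~268, in line with the plate's centre (~270) and square to the jig.

step_arm --motion '[{"offset": [0, 0, -0.025], "yaw": 0, "grip": 0}, {"offset": [0, 0, -0.025], "yaw": 0, "grip": 0}, {"offset": [0, 0, -0.025], "yaw": 0, "grip": 0}, {"offset": [0, 0, -0.025], "yaw": 0, "grip": 0}, {"offset": [0, 0, -0.025], "yaw": 0, "grip": 0}, {"offset": [0, 0, -0.015], "yaw": 0, "grip": 0}, {"offset": [0, 0, 0], "yaw": 0, "grip": 0}]'

```text
clock: 2.55
position: [0.4536, -0.0741, 0.0488]
tool_rot: [[0.24, 0.971, -0.007], [0.971, -0.24, 0.0], [-0.001, -0.007, -1.0]]
wrist_force: [-0.4, -0.5, 0.5]
width: 0.0
grip_force: 0.0
```

```bash
python3 - <<'E'
from h import *
a=cam('wrist')[0];b=cam('top')[0][160:260,230:400]
b=cv2.resize(b,(640,376),interpolation=cv2.INTER_CUBIC)
cv2.imwrite('pics/w2.png',cv2.resize(np.vstack([a,b]),(495,600))[:,:,::-1])
E
```

```text
(no output)
```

View pics/w2.png

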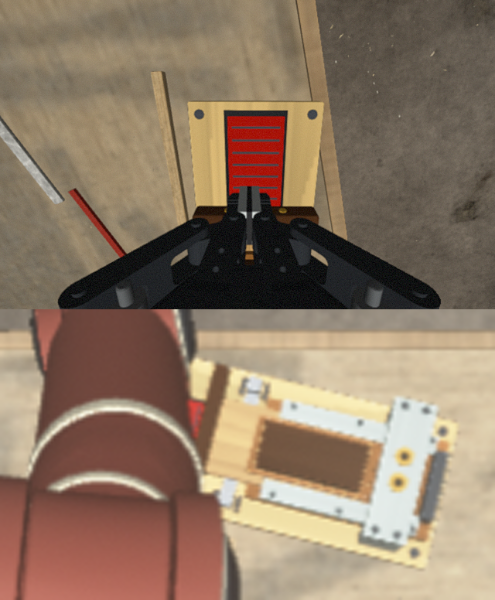

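The fingers are on the plate's centre line, well behind the bar. I'm pressing down now.

step_arm --motion '[{"offset": [0, 0, -0.008], "yaw": 0, "grip": 0}, {"offset": [0, 0, -0.008], "yaw": 0, "grip": 0}, {"offset": [0, 0, -0.006], "yaw": 0, "grip": 0}, {"offset": [0, 0, -0.005], "yaw": 0, "grip": 0}, {"offset": [0, 0, -0.004], "yaw": 0, "grip": 0}, {"offset": [0, 0, 0], "yaw": 0, "grip": 0}, {"offset": [0, 0, 0], "yaw": 0, "grip": 0}]'

```text
clock: 3.23
position: [0.4562, -0.0733, 0.0203]
tool_rot: [[0.239, 0.971, -0.001], [0.971, -0.239, 0.0], [-0.0, -0.001, -1.0]]
wrist_force: [0.4, 0.5, 0.0]
width: 0.0001
grip_force: 0.0
```

```bash
python3 -c "
from plant import env
o=env.get_obs();print(o['joint_pos'],o['position'],o['wrist_force'],o['clock'])"
```

```text
[ 0.28152883  0.61767062 -0.24775814  2.12081942  0.33953088  0.44044455
 -0.47281232] [ 0.45617812 -0.07334905  0.02030326] [0.37304812 0.52939826 0.0366759 ] 3.2333
```

```bash
python3 - <<'E'
from h import *
a=cam('wrist')[0];b=cam('scene')[0][190:250,260:360]
b=cv2.resize(b,(640,384),interpolation=cv2.INTER_CUBIC)
cv2.imwrite('pics/w3.png',cv2.resize(np.vstack([a[100:],b]),(561,600))[:,:,::-1])
E
```

```text
(no output)
```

View pics/w3.png

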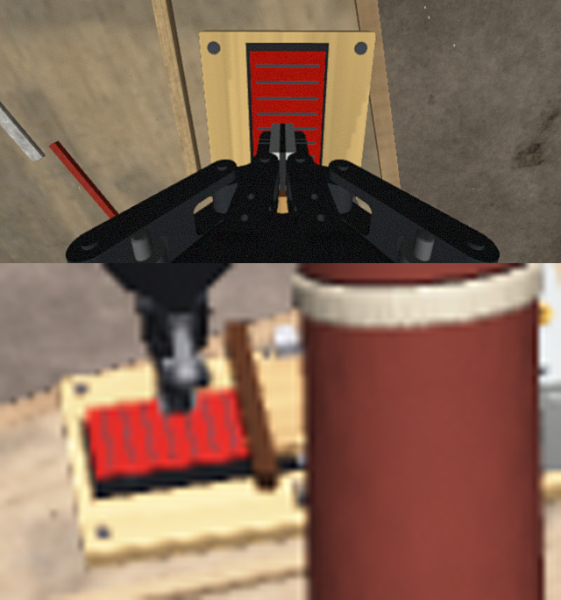

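```bash
python3 - <<'E'
from h import *
a=cv2.imread('pics/scene0.png');b=cam('scene')[0][:,:,::-1]
P=[cv2.resize(x[200:250,265:315],(400,400),interpolation=cv2.INTER_CUBIC) for x in(a,b)]
cv2.imwrite('pics/cmp.png',np.hstack(P))
E
```

```text
(no output)
```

View pics/cmp.png

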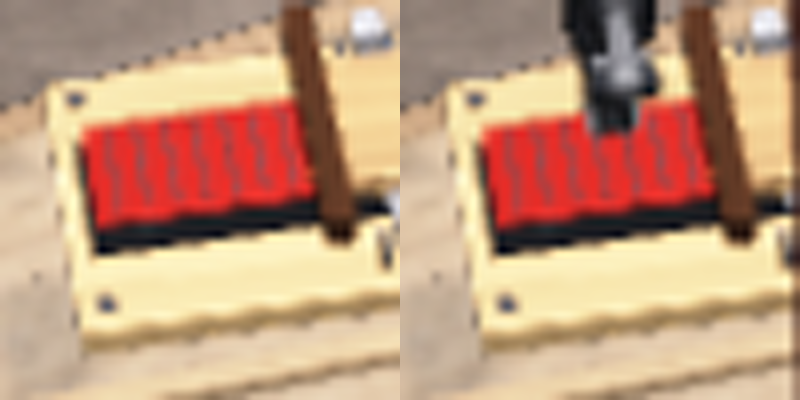

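step_arm --motion '[{"offset": [0, 0, -0.002], "yaw": 0, "grip": 0}, {"offset": [0, 0, 0], "yaw": 0, "grip": 0}, {"offset": [0, 0, 0], "yaw": 0, "grip": 0}]'

```text
clock: 3.63
position: [0.4563, -0.0734, 0.0185]
tool_rot: [[0.239, 0.971, -0.0], [0.971, -0.239, 0.0], [0.0, -0.0, -1.0]]
wrist_force: [-0.6, 0.6, 0.2]
width: -0.0004
grip_force: 0.0
```

The plate has not moved (the two crops are identical) and there is no force, so the tip must still be above it. I'll check the TCP reading against the images.

```bash
python3 - <<'E'
from h import *
o=env.get_obs();p=np.array(o['position'])
for n in('scene','wrist'):
    c=cam(n)
    for z in(0,.01,.02,.03,.04):
        print(n,z,cv2.projectPoints((p+[0,0,z]).reshape(1,3),c[3],c[4],c[1],c[2])[0].ravel().round(1))
    cv2.imwrite(f'pics/{n}4.png',c[0][:,:,::-1])
b=cv2.imread('pics/scene4.png')[200:250,265:315];w=cv2.imread('pics/wrist4.png')[180:300,240:400]
cv2.imwrite('pics/v4.png',np.hstack([cv2.resize(b,(300,300),interpolation=2),cv2.resize(w,(400,300),interpolation=2)]))
E
```

```text
scene 0 [290.9 223.1]
scene 0.01 [290.8 221.2]
scene 0.02 [290.7 219.2]
scene 0.03 [290.6 217.3]
scene 0.04 [290.5 215.3]
wrist 0 [322.4 225.7]
wrist 0.01 [322.4 231.4]
wrist 0.02 [322.4 237.6]
wrist 0.03 [322.4 244.5]
wrist 0.04 [322.5 252.3]
```

View pics/v4.png

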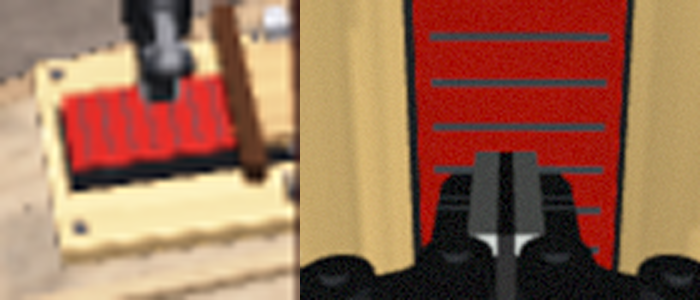

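The drawn tip sits about 25–33 mm behind the reported TCP: at row 241 instead of 226 in wrist, and at (291.7,216.7) in scene. So I'll go down in small steps, guided by force.

step_arm --motion '[{"offset": [0, 0, -0.003], "yaw": 0, "grip": 0}, {"offset": [0, 0, -0.003], "yaw": 0, "grip": 0}, {"offset": [0, 0, 0], "yaw": 0, "grip": 0}, {"offset": [0, 0, 0], "yaw": 0, "grip": 0}]'

```text
clock: 4.07
position: [0.456, -0.0734, 0.0122]
tool_rot: [[0.239, 0.971, -0.001], [0.971, -0.239, 0.0], [-0.0, -0.001, -1.0]]
wrist_force: [-0.9, 0.2, -1.0]
width: 0.0003
grip_force: 0.0
```

step_arm --motion '[{"offset": [0, 0, -0.003], "yaw": 0, "grip": 0}, {"offset": [0, 0, -0.003], "yaw": 0, "grip": 0}, {"offset": [0, 0, 0], "yaw": 0, "grip": 0}, {"offset": [0, 0, 0], "yaw": 0, "grip": 0}]'

```text
clock: 4.4
position: [0.4561, -0.0734, 0.0062]
tool_rot: [[0.239, 0.971, -0.001], [0.971, -0.239, 0.0], [-0.0, -0.001, -1.0]]
wrist_force: [0.1, 1.4, 0.2]
width: 0.0001
grip_force: 0.0
```

step_arm --motion '[{"offset": [0, 0, -0.003], "yaw": 0, "grip": 0}, {"offset": [0, 0, -0.002], "yaw": 0, "grip": 0}, {"offset": [0, 0, 0], "yaw": 0, "grip": 0}, {"offset": [0, 0, 0], "yaw": 0, "grip": 0}]'

```text
clock: 4.73
position: [0.4562, -0.0734, 0.0013]
tool_rot: [[0.239, 0.971, -0.0], [0.971, -0.239, 0.0], [-0.0, -0.0, -1.0]]
wrist_force: [-0.7, 1.2, 0.6]
width: 0.0002
grip_force: 0.0
```

```bash
python3 - <<'E'
from h import *
a=cam('wrist')[0][100:,:,:];b=cam('scene')[0][190:250,260:340]
b=cv2.resize(b,(640,480),interpolation=cv2.INTER_CUBIC)
cv2.imwrite('pics/w5.png',cv2.resize(np.vstack([a,b]),(492,600))[:,:,::-1])
E
```

```text
(no output)
```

View pics/w5.png

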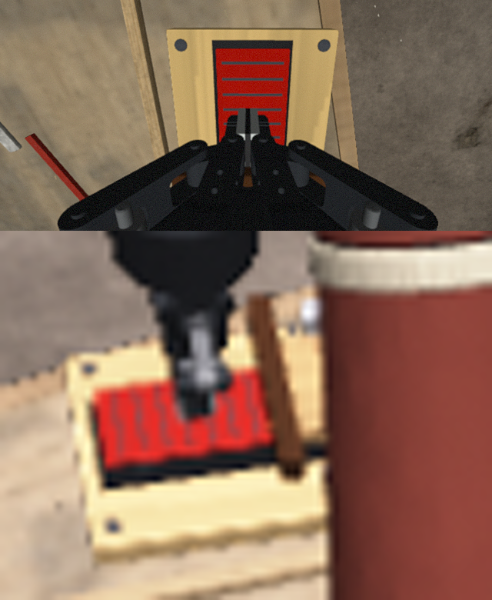

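The tip is now around (292,221) in scene, close to the plate surface but not pressing yet. I'll continue.

step_arm --motion '[{"offset": [0, 0, -0.002], "yaw": 0, "grip": 0}, {"offset": [0, 0, -0.002], "yaw": 0, "grip": 0}, {"offset": [0, 0, 0], "yaw": 0, "grip": 0}, {"offset": [0, 0, 0], "yaw": 0, "grip": 0}]'

```text
clock: 5.17
position: [0.4562, -0.0734, -0.0027]
tool_rot: [[0.239, 0.971, -0.0], [0.971, -0.239, 0.0], [-0.0, -0.0, -1.0]]
wrist_force: [-0.3, 0.5, -0.2]
width: -0.0001
grip_force: 0.0
```

step_arm --motion '[{"offset": [0, 0, -0.002], "yaw": 0, "grip": 0}, {"offset": [0, 0, -0.002], "yaw": 0, "grip": 0}, {"offset": [0, 0, 0], "yaw": 0, "grip": 0}, {"offset": [0, 0, 0], "yaw": 0, "grip": 0}]'

```text
clock: 5.5
position: [0.4566, -0.0734, -0.0063]
tool_rot: [[0.239, 0.971, 0.0], [0.971, -0.239, -0.0], [0.0, 0.0, -1.0]]
wrist_force: [-0.3, -0.2, 3.5]
width: 0.0
grip_force: 1.9
```

Contact came at a reading of about -0.005. So the reported TCP is ~40 mm lower than the real tip. Next I check with the wrist view whether the pose reading is biased or the fingers are short, since that decides the body's clearance over the bar.

```bash
python3 - <<'E'
from h import *
o=env.get_obs();p=np.array(o['position'])
c=cam('wrist');im=c[0];cv2.imwrite('pics/w6.png',im[:,:,::-1])
R=cv2.Rodrigues(c[3])[0];cp=-R.T@c[4].ravel();print('cam-tcp in tool',(np.array(o['tool_rot']).T@(cp-p)).round(4))
hsv=cv2.cvtColor(im,cv2.COLOR_RGB2HSV)
red=cv2.inRange(hsv,(0,200,90),(6,255,255))|cv2.inRange(hsv,(174,200,90),(180,255,255))
red[:,:260]=0;red[:,400:]=0;red[260:]=0
for r in range(140,232,6):
    x=np.flatnonzero(red[r]); 
    if len(x)>20:
        P=ray(c,[(x[0]-.5,r),(x[-1]+.5,r)],.033);print(r,x[0],x[-1],np.linalg.norm(P[0]-P[1]).round(4),P.mean(0).round(4))
t=np.array([.44406,-.12103]);th=np.radians(-103.9);M=np.array([[np.cos(th),-np.sin(th)],[np.sin(th),np.cos(th)]])
for q,z in[((-.1,.026),.034),((-.1,-.026),.034),((-.112,.066),.018),((-.112,-.066),.018)]:
    print('exp',q,cv2.projectPoints(np.r_[M@q+t,z].reshape(1,3),c[3],c[4],c[1],c[2])[0].ravel().round(1))
# tip: dark/grey finger top row near centre, via non-red
for col in range(308,338,4):
    y=np.flatnonzero(red[:,col]);print(col,y[0],y[np.flatnonzero(np.diff(y)>6)[:1]] if len(y) else '',y[-1],end=' | ')
E
```

```text
cam-tcp in tool [ 0.0742 -0.0003 -0.1831]
170 278 378 0.0525 [ 0.4705 -0.0284  0.033 ]
176 279 377 0.0518 [ 0.4698 -0.0315  0.033 ]
188 279 377 0.0524 [ 0.4683 -0.0378  0.033 ]
194 279 376 0.0522 [ 0.4673 -0.0409  0.033 ]
200 280 376 0.0521 [ 0.4667 -0.0442  0.033 ]
212 280 375 0.0522 [ 0.4649 -0.0508  0.033 ]
218 281 375 0.052 [ 0.4643 -0.0543  0.033 ]
224 281 374 0.0518 [ 0.4632 -0.0576  0.033 ]
230 281 374 0.0522 [ 0.4624 -0.0611  0.033 ]
exp (-0.1, 0.026) [372.1 163.2]
exp (-0.1, -0.026) [270.6 163.1]
exp (-0.112, 0.066) [440.3 137. ]
exp (-0.112, -0.066) [202.4 136.9]
308 165 [] 244 | 312 165 [] 239 | 316 165 [] 239 | 320 165 [] 240 | 324 165 [] 240 | 328 165 [] 239 | 332 165 [] 239 | 336 165 [] 244 |
```

View pics/w6.png

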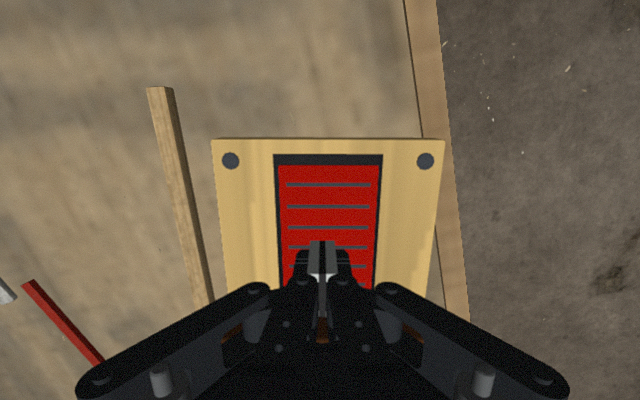

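The wrist view confirms the jig (the plate appears at its nominal 52 mm width, still up) and the camera height. So the fingers are about 40 mm shorter than the TCP reading implies, with the tip at (322,240). I'll press on by force.

step_arm --motion '[{"offset": [0, 0, -0.004], "yaw": 0, "grip": 0}, {"offset": [0, 0, -0.004], "yaw": 0, "grip": 0}, {"offset": [0, 0, -0.002], "yaw": 0, "grip": 0}, {"offset": [0, 0, 0], "yaw": 0, "grip": 0}, {"offset": [0, 0, 0], "yaw": 0, "grip": 0}]'

```text
clock: 5.97
position: [0.4565, -0.0734, -0.0166]
tool_rot: [[0.239, 0.971, 0.0], [0.971, -0.239, -0.0], [0.0, 0.0, -1.0]]
wrist_force: [-0.3, 0.3, 5.6]
width: -0.0001
grip_force: 2.6
```

step_arm --motion '[{"offset": [0, 0, -0.002], "yaw": 0, "grip": 0}, {"offset": [0, 0, -0.002], "yaw": 0, "grip": 0}, {"offset": [0, 0, 0], "yaw": 0, "grip": 0}, {"offset": [0, 0, 0], "yaw": 0, "grip": 0}]'

```text
clock: 6.3
position: [0.4566, -0.0735, -0.0204]
tool_rot: [[0.239, 0.971, 0.0], [0.971, -0.239, -0.0], [0.0, 0.0, -1.0]]
wrist_force: [-0.5, 0.3, 5.7]
width: -0.0003
grip_force: 2.9
```

step_arm --motion '[{"offset": [0, 0, -0.002], "yaw": 0, "grip": 0}, {"offset": [0, 0, -0.002], "yaw": 0, "grip": 0}, {"offset": [0, 0, 0], "yaw": 0, "grip": 0}, {"offset": [0, 0, 0], "yaw": 0, "grip": 0}]'

```text
clock: 6.63
position: [0.4568, -0.0734, -0.0212]
tool_rot: [[0.239, 0.971, 0.002], [0.971, -0.239, -0.002], [-0.001, 0.003, -1.0]]
wrist_force: [-5.4, 0.1, 37.5]
width: -0.0001
grip_force: 18.5
```

```bash
python3 - <<'E'
from h import *
o=env.get_obs();print(o['position'],o['wrist_force'])
c=cam('wrist');im=c[0]
hsv=cv2.cvtColor(im,cv2.COLOR_RGB2HSV)
red=cv2.inRange(hsv,(0,200,90),(6,255,255))|cv2.inRange(hsv,(174,200,90),(180,255,255))
red[:,:250]=0;red[:,400:]=0;red[260:]=0
for r in range(130,232,8):
    x=np.flatnonzero(red[r]); 
    if len(x)>20:
        print(r,x[0],x[-1],[np.linalg.norm(np.diff(ray(c,[(x[0]-.5,r),(x[-1]+.5,r)],z),axis=0)).round(4) for z in(.035,.023,.019)])
E
```

```text
[ 0.45676391 -0.07342399 -0.02116399] [-5.43941287  0.06793803 37.53305595]
170 279 377 [np.float64(0.0454), np.float64(0.0497), np.float64(0.0511)]
178 279 377 [np.float64(0.0458), np.float64(0.0501), np.float64(0.0516)]
194 280 376 [np.float64(0.0456), np.float64(0.05), np.float64(0.0514)]
202 280 375 [np.float64(0.0456), np.float64(0.0499), np.float64(0.0513)]
210 280 375 [np.float64(0.046), np.float64(0.0503), np.float64(0.0518)]
218 281 374 [np.float64(0.0454), np.float64(0.0497), np.float64(0.0512)]
```

The plate is fully down: it appears 52 mm wide at z = 0.019, and the force rises sharply. I'll ease the load a little and slide forward.

step_arm --motion '[{"offset": [0, 0, 0.002], "yaw": 0, "grip": 0}, {"offset": [-0.001, -0.0039, 0], "yaw": 0, "grip": 0}, {"offset": [-0.001, -0.0039, 0], "yaw": 0, "grip": 0}, {"offset": [-0.001, -0.0039, 0], "yaw": 0, "grip": 0}, {"offset": [-0.001, -0.0039, 0], "yaw": 0, "grip": 0}, {"offset": [-0.0005, -0.0019, 0], "yaw": 0, "grip": 0}, {"offset": [0, 0, 0], "yaw": 0, "grip": 0}]'

```text
clock: 7.27
position: [0.456, -0.0852, -0.0208]
tool_rot: [[0.234, 0.972, 0.009], [0.972, -0.234, 0.006], [0.008, 0.007, -1.0]]
wrist_force: [0.8, 10.1, 16.3]
width: -0.0001
grip_force: 8.0
```

step_arm --motion '[{"offset": [0, 0, 0.0007], "yaw": 0, "grip": 0}, {"offset": [0, 0, 0], "yaw": 0, "grip": 0}, {"offset": [0, 0, 0], "yaw": 0, "grip": 0}]'

```text
clock: 7.52
position: [0.4551, -0.0874, -0.0208]
tool_rot: [[0.236, 0.972, 0.007], [0.972, -0.236, 0.004], [0.005, 0.006, -1.0]]
wrist_force: [0.2, 6.4, 11.8]
width: -0.0003
grip_force: 5.3
```

```bash
python3 - <<'E'
from h import *
c=cam('top');cv2.imwrite('pics/t7.png',c[0][:,:,::-1])
t=np.array([.44406,-.12103]);th=np.radians(-103.9);M=np.array([[np.cos(th),-np.sin(th)],[np.sin(th),np.cos(th)]])
def prof(im,y):  # gray along jig x at z=.059
    xs=np.arange(-.03,.06,.003)
    P=np.c_[(np.c_[xs,np.full_like(xs,y)]@M.T+t),np.full_like(xs,.059)]
    u=cv2.projectPoints(P,c[3],c[4],c[1],c[2])[0].reshape(-1,1,2).astype(np.float32)
    return cv2.remap(im,u[...,0],u[...,1],1).reshape(-1,3).mean(1).round().astype(int)
print((np.arange(-.03,.06,.003)*1e3).round().astype(int))
for y in(.05,.0,-.03,-.05):print(y,prof(cv2.imread('pics/top0.png'),y),'\n   ',prof(c[0],y))
E
```

```text
[-30 -27 -24 -21 -18 -15 -12  -9  -6  -3   0   3   6   9  12  15  18  21
  24  27  30  33  36  39  42  45  48  51  54  57]
0.05 [204 206 209 210 210 197 129  86  84  85 109 178 210 209 190 140 156 204
 212 208 186 163 153 198 212 211 211 212 211 211] 
    [ 71  73  76  76  75  83  86  87  88  88  88  89  90  90  91  97 134 203
 221 221 206 169 160 207 220 219 220 220 219 219]
0.0 [111 111 115 115 112 106  91  85  85  86 110 171 192 193 193 193 193 193
 194 194 193 186 153 129 102  86  85  85  85  85] 
    [117 117 117 118 115 101  78  89 118 121 120 121 121 122 122 123 122 123
 126 147 140  90  70  67  74  86  87  87  87  87]
-0.03 [ 91  88  83  88  87  86  90  86  86  87 108 163 184 183 183 185 183 183
 184 183 181 181 182 179 180 181 179 187 216 222] 
    [135 135 134 134 135 133 120  89  89 124 137 136 136 136 137 137 138 139
 138 139 151 170 110  74  70  85 139 191 225 230]
-0.05 [207 206 208 208 207 194 126  86  86  87 111 178 207 205 177 140 165 208
 214 209 186 156 141 188 196 190 203 200 191 198] 
    [133 133 133 132 132 132 129 110  79  96 126 132 130 131 131 131 131 130
 131 131 133 152 158  89  70  71 116 190 199 206]
```

That is pure friction (ratio about 0.55), and the bar has not been reached. I'll continue.

step_arm --motion '[{"offset": [-0.0007, -0.0029, 0], "yaw": 0, "grip": 0}, {"offset": [-0.0007, -0.0029, 0], "yaw": 0, "grip": 0}, {"offset": [-0.0007, -0.0029, 0], "yaw": 0, "grip": 0}, {"offset": [-0.0007, -0.0029, 0], "yaw": 0, "grip": 0}, {"offset": [-0.0007, -0.0029, 0], "yaw": 0, "grip": 0}, {"offset": [0, 0, 0], "yaw": 0, "grip": 0}]'

```text
clock: 8.07
position: [0.4522, -0.1008, -0.0207]
tool_rot: [[0.235, 0.972, 0.008], [0.972, -0.235, 0.005], [0.007, 0.007, -1.0]]
wrist_force: [2.0, 8.2, 9.8]
width: -0.0003
grip_force: 5.0
```

step_arm --motion '[{"offset": [-0.0007, -0.0029, 0], "yaw": 0, "grip": 0}, {"offset": [-0.0007, -0.0029, 0], "yaw": 0, "grip": 0}, {"offset": [-0.0007, -0.0029, 0], "yaw": 0, "grip": 0}, {"offset": [-0.0007, -0.0029, 0], "yaw": 0, "grip": 0}, {"offset": [-0.0007, -0.0029, 0], "yaw": 0, "grip": 0}, {"offset": [0, 0, 0], "yaw": 0, "grip": 0}]'

```text
clock: 8.57
position: [0.4488, -0.1151, -0.0207]
tool_rot: [[0.235, 0.972, 0.008], [0.972, -0.235, 0.006], [0.007, 0.007, -1.0]]
wrist_force: [2.0, 7.7, 9.4]
width: -0.0003
grip_force: 5.1
```

step_arm --motion '[{"offset": [-0.0007, -0.0029, 0], "yaw": 0, "grip": 0}, {"offset": [-0.0007, -0.0029, 0], "yaw": 0, "grip": 0}, {"offset": [-0.0007, -0.0029, 0], "yaw": 0, "grip": 0}, {"offset": [-0.0007, -0.0029, 0], "yaw": 0, "grip": 0}, {"offset": [-0.0007, -0.0029, 0], "yaw": 0, "grip": 0}, {"offset": [0, 0, 0], "yaw": 0, "grip": 0}]'

```text
clock: 9.07
position: [0.4453, -0.1296, -0.0208]
tool_rot: [[0.235, 0.972, 0.008], [0.972, -0.235, 0.005], [0.007, 0.006, -1.0]]
wrist_force: [2.3, 8.7, 10.5]
width: 0.0
grip_force: 5.1
```

```bash
cat > wp.py <<'E'
from h import *
t=np.array([.44406,-.12103]);th=np.radians(-103.9);M=np.array([[np.cos(th),-np.sin(th)],[np.sin(th),np.cos(th)]])
o=env.get_obs();print('tcp jig x',((np.array(o['position'])[:2]-t)@M).round(4),o['position'][2],o['clock'])
c=cam('top');xs=np.arange(-.04,.2,.004);print((xs*1e3).round().astype(int))
for n,im in(('0',cv2.imread('pics/top0.png')[:,:,::-1]),('now',c[0])):
  for y in(-.01,.01):
    P=np.c_[(np.c_[xs,np.full_like(xs,y)]@M.T+t),np.full_like(xs,.063)]
    u=cv2.projectPoints(P,c[3],c[4],c[1],c[2])[0].reshape(-1,1,2).astype(np.float32)
    print(n,y,cv2.remap(np.ascontiguousarray(im),u[...,0],u[...,1],1).reshape(-1,3).mean(1).round().astype(int))
E
python3 wp.py
```

```text
tcp jig x [0.008  0.0032] -0.02075086406396566 9.0667
[-40 -36 -32 -28 -24 -20 -16 -12  -8  -4   0   4   8  12  16  20  24  28
  32  36  40  44  48  52  56  60  64  68  72  76  80  84  88  92  96 100
 104 108 112 116 120 124 128 132 136 140 144 148 152 156 160 164 168 172
 176 180 184 188 192 196]
0 -0.01 [110 114 115 112 115 114 109  93  86  86 101 172 181 182 183 183 183 184
 182 150 121  89  84  84  85  85  85  85  85  85  86  86  86  86  86  86
  87  87  87  88  88  88  89 113 132 130 197 222 217 197 172 175 205 219
 219 202 112  99 107 121]
0 0.01 [111 114 113 110 115 115 108  92  85  84 104 180 186 185 186 188 189 189
 187 153 124  89  85  86  85  85  86  86  85  86  85  86  87  87  87  87
  86  87  87  88  88  88  88 107 132 139 199 221 219 214 180 194 212 218
 217 186 118 101 108 117]
now -0.01 [ 85 106 115 115 115 115 115 115 115 114 115 115 115 115 115 115 115 115
 115 116 116 116 116 116 116 116 117 114  90  84 117 118 119 119 119 120
 120 121 123  88  75  85  87  87  88 100 199 230 226 207 180 184 214 228
 228 213 118 103 114 128]
now 0.01 [ 83  99 104 104 104 104 104 104 104 104 103 104 104 104 104 104 103 104
 105 105 105 104 105 105 105 106 106  93  70  95 109 110 111 111 111 112
 112 109  98  88  88  88  88  89  90  99 201 230 228 223 190 204 222 227
 226 195 123 106 113 125]
```

The workpiece has moved under the guide with the shuttle. I'll push on to the stop.

step_arm --motion '[{"offset": [-0.0007, -0.0029, 0], "yaw": 0, "grip": 0}, {"offset": [-0.0007, -0.0029, 0], "yaw": 0, "grip": 0}, {"offset": [-0.0007, -0.0029, 0], "yaw": 0, "grip": 0}, {"offset": [-0.0007, -0.0029, 0], "yaw": 0, "grip": 0}, {"offset": [0, 0, 0], "yaw": 0, "grip": 0}]'

```text
clock: 9.53
position: [0.4424, -0.1412, -0.0208]
tool_rot: [[0.235, 0.972, 0.008], [0.972, -0.235, 0.005], [0.007, 0.006, -1.0]]
wrist_force: [2.1, 8.3, 10.9]
width: 0.0003
grip_force: 5.1
```

step_arm --motion '[{"offset": [-0.0005, -0.0019, 0], "yaw": 0, "grip": 0}, {"offset": [-0.0005, -0.0019, 0], "yaw": 0, "grip": 0}, {"offset": [-0.0005, -0.0019, 0], "yaw": 0, "grip": 0}, {"offset": [0, 0, 0], "yaw": 0, "grip": 0}]'

```text
clock: 9.87
position: [0.442, -0.1431, -0.0207]
tool_rot: [[0.231, 0.973, 0.01], [0.973, -0.231, 0.01], [0.012, 0.007, -1.0]]
wrist_force: [2.1, 15.9, 11.1]
width: 0.0001
grip_force: 4.3
```

step_arm --motion '[{"offset": [-0.0005, -0.0019, 0], "yaw": 0, "grip": 0}, {"offset": [-0.0005, -0.0019, 0], "yaw": 0, "grip": 0}, {"offset": [0, 0, 0], "yaw": 0, "grip": 0}, {"offset": [0, 0, 0], "yaw": 0, "grip": 0}]'

```text
clock: 10.2
position: [0.4421, -0.143, -0.0207]
tool_rot: [[0.227, 0.974, 0.011], [0.974, -0.227, 0.014], [0.016, 0.008, -1.0]]
wrist_force: [4.4, 22.4, 10.7]
width: 0.0004
grip_force: 3.8
```

```bash
python3 wp.py
```

```text
tcp jig x [0.0218 0.0034] -0.020710321906396024 10.2
[-40 -36 -32 -28 -24 -20 -16 -12  -8  -4   0   4   8  12  16  20  24  28
  32  36  40  44  48  52  56  60  64  68  72  76  80  84  88  92  96 100
 104 108 112 116 120 124 128 132 136 140 144 148 152 156 160 164 168 172
 176 180 184 188 192 196]
0 -0.01 [110 114 115 112 115 114 109  93  86  86 101 172 181 182 183 183 183 184
 182 150 121  89  84  84  85  85  85  85  85  85  86  86  86  86  86  86
  87  87  87  88  88  88  89 113 132 130 197 222 217 197 172 175 205 219
 219 202 112  99 107 121]
0 0.01 [111 114 113 110 115 115 108  92  85  84 104 180 186 185 186 188 189 189
 187 153 124  89  85  86  85  85  86  86  85  86  85  86  87  87  87  87
  86  87  87  88  88  88  88 107 132 139 199 221 219 214 180 194 212 218
 217 186 118 101 108 117]
now -0.01 [164 115 116 116 115 116 116 116 116 109  87 105 114 114 113 113 112 113
 113 113 113 113 113 113 114 113 113 113 114 113 113 114 113 113 113 113
 113 101  73  96 115 116 116 117 117 117 117 115 134 191 179 183 214 228
 228 213 130 104 113 127]
now 0.01 [135 105 107 106 107 106 107 106 107  96  84 100 101 101 100 101 101 100
 100 100 100 100 100  99 100 100 100 100 100 100  99 100 100 100 101 100
  98  81  76 101 105 105 106 106 107 107 111 174 227 223 189 203 221 227
 226 195 141 109 112 123]
```

It is rigidly at the stop (22 N, no further motion). I'll back the finger off the bar while keeping the plate down.

step_arm --motion '[{"offset": [0.0007, 0.0029, 0], "yaw": 0, "grip": 0}, {"offset": [0.0007, 0.0029, 0], "yaw": 0, "grip": 0}, {"offset": [0.0007, 0.0029, 0], "yaw": 0, "grip": 0}, {"offset": [0.0007, 0.0029, 0], "yaw": 0, "grip": 0}, {"offset": [0.0007, 0.0029, 0], "yaw": 0, "grip": 0}, {"offset": [0.0007, 0.0029, 0], "yaw": 0, "grip": 0}, {"offset": [0, 0, 0], "yaw": 0, "grip": 0}]'

```text
clock: 10.83
position: [0.4419, -0.1415, -0.0208]
tool_rot: [[0.242, 0.97, 0.003], [0.97, -0.242, -0.005], [-0.004, 0.004, -1.0]]
wrist_force: [0.9, -4.6, 11.3]
width: -0.0001
grip_force: 5.5
```

Now it drags backwards, clear of the bar. A little further back, then lift.

step_arm --motion '[{"offset": [0.0007, 0.0029, 0], "yaw": 0, "grip": 0}, {"offset": [0.0007, 0.0029, 0], "yaw": 0, "grip": 0}, {"offset": [0, 0, 0], "yaw": 0, "grip": 0}, {"offset": [0, 0, 0.003], "yaw": 0, "grip": 0}, {"offset": [0, 0, 0.004], "yaw": 0, "grip": 0}, {"offset": [0, 0, 0.004], "yaw": 0, "grip": 0}, {"offset": [0, 0, 0.004], "yaw": 0, "grip": 0}, {"offset": [0, 0, 0.004], "yaw": 0, "grip": 0}, {"offset": [0, 0, 0.006], "yaw": 0, "grip": 0}, {"offset": [0, 0, 0.01], "yaw": 0, "grip": 0}]'

```text
clock: 11.67
position: [0.4401, -0.1309, 0.0127]
tool_rot: [[0.238, 0.971, -0.004], [0.971, -0.238, 0.002], [0.001, -0.004, -1.0]]
wrist_force: [0.6, 0.7, -0.4]
width: -0.0003
grip_force: 0.0
```

step_arm --motion '[{"offset": [0, 0, 0.02], "yaw": 0, "grip": 0}, {"offset": [0, 0, 0.03], "yaw": 0, "grip": 0}, {"offset": [0, 0, 0.03], "yaw": 0, "grip": 0}, {"offset": [0.01, 0.03, 0.02], "yaw": 0, "grip": 0}, {"offset": [0.01, 0.03, 0.02], "yaw": 0, "grip": 0}, {"offset": [0.01, 0.03, 0.02], "yaw": 0, "grip": 0}, {"offset": [0, 0.03, 0], "yaw": 0, "grip": 0}, {"offset": [0, 0.03, 0], "yaw": 0, "grip": 0}, {"offset": [0, 0, 0], "yaw": 0, "grip": 0}, {"offset": [0, 0, 0], "yaw": 0, "grip": 0}]'

```text
clock: 12.5
position: [0.4703, 0.0207, 0.153]
tool_rot: [[0.233, 0.972, -0.002], [0.972, -0.233, 0.001], [0.001, -0.002, -1.0]]
wrist_force: [-0.4, -1.0, -0.7]
width: 0.0001
grip_force: 0.0
```

```bash
sed -i 's/-.04,.2,.004/-.02,.2,.004/' wp.py; python3 wp.py
```

```text
tcp jig x [-0.1439 -0.0086] 0.1530022367325894 12.5
[-20 -16 -12  -8  -4   0   4   8  12  16  20  24  28  32  36  40  44  48
  52  56  60  64  68  72  76  80  84  88  92  96 100 104 108 112 116 120
 124 128 132 136 140 144 148 152 156 160 164 168 172 176 180 184 188 192
 196]
0 -0.01 [114 109  93  86  86 101 172 181 182 183 183 183 184 182 150 121  89  84
  84  85  85  85  85  85  85  86  86  86  86  86  86  87  87  87  88  88
  88  89 113 132 130 197 222 217 197 172 175 205 219 219 202 112  99 107
 121]
0 0.01 [115 108  92  85  84 104 180 186 185 186 188 189 189 187 153 124  89  85
  86  85  85  86  86  85  86  85  86  87  87  87  87  86  87  87  88  88
  88  88 107 132 139 199 221 219 214 180 194 212 218 217 186 118 101 108
 117]
now -0.01 [122 119 123 124 121 124 123 122 125 125 125 124 123  98  92  94  94 128
 191 194 195 195 195 195 196 193 161 141  98  92  93  93  92  93  92  93
  94  94  94  94 106 203 233 228 210 184 187 217 230 230 216 135 109 118
 131]
now 0.01 [123 119 123 124 121 124 123 120 124 125 125 125 123  97  92  94  94 128
 194 196 197 198 200 200 201 195 155 144 101  94  94  93  94  94  94  95
  95  94  94  94 105 205 232 231 225 194 206 224 229 228 198 131 112 116
 127]
```

The bar and workpiece have both shifted about 46–48 mm, so the shuttle is home (face at about 35 mm), and the fingers are clear. I'm handing in.

```bash
python3 -c "
from plant import env
print(env.finish_job())"
```

```text
the job is handed in; nothing more can be done
None
```

The job is handed in, but no verdict came back. The shuttle stopped rigidly at the end stop with the plate held down, and the top camera puts its push face about 35 mm ahead of the jig's origin with the workpiece moved along with it; I then let the plate go and withdrew, but did not check in a picture that the catch sprang up or that the other things on the bench stayed put.

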